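# Snap the protective cap onto the open pipe riser

## Task

Of the two caps hanging on the pegs of the little stand, take the wide one: lift it straight up off its peg, then press it down over the open riser until it clicks past the spring balls, and keep pressing after the click until its rim sits fully home on the riser's collar, like the cap on the riser beside it. Do not let go: finish still gripping the cap and pressing it down firmly, with about 10 N. Leave the narrow cap and the things lying about where they are.

Things in the scene. Friction and masses are not known exactly. Their poses are not given: they have to be found in the camera images.
- wide_cap: The cap to use: grey ribbed plastic cylinder, 41 mm diameter, 46 mm tall, about 60 g, mouth down, on either peg. Origin: centre of its mouth rim; z up through the crown (top at +46 mm). Solid above 26 mm, below it a 34 mm bore with a 28 mm lip in the lowest 5 mm. Grip across the diameter from above, any yaw, fingertips 12 mm or more above the rim.
- cap_mouth (a point): Centre of the wide cap's mouth rim (the cap's origin); z up along its axis. While it hangs, the inside of its crown rests on the peg's top and the rim is 50 mm above the counter; the peg reaches 26 mm up into it, so lift straight up by more than 26 mm.
- narrow_cap: The other cap, which stays where it is: same shape and height (46 mm), only 27 mm outside diameter, hanging on the other peg. Origin: centre of its mouth rim.
- cap_stand: Fixed stand: aluminium base 75 (x) x 185 (y) x 12 mm with two upright steel pegs, 17 mm diameter, at y = -60 and +60 mm, tops 76 mm above the counter. Origin: centre of the base's underside; the pegs stand in a row along its y.
- open_riser: The riser to cap, fixed on the counter: 60 mm flange, brass pipe and nut, a 47 mm collar with its top 46 mm above the counter, above that a bare brass stub of 25 mm diameter, 23.5 mm tall, its top 6 mm tapered to 16 mm diameter. Four sprung steel balls stand out of the stub 11 mm above the collar, to 32 mm across. Origin: centre of the flange's underside; z up.
- riser_seat (a point): Centre of the collar's top face, where the rim sits when home; z up. The cap's lip meets the balls with the rim 16 mm above this; pushing past takes about 8 N; from some 6 mm above the seat the balls snap out over the lip and draw the cap down (the click); the last 2 mm it moves freely until pressed onto the collar, which is rigid.
- capped_riser: An equal riser that already wears such a cap, fixed for good (top 92 mm above the counter). Origin: centre of the flange's underside. It may stand on either side of the open one.
- tape_spool: roll of thread-seal tape on its spool lying flat, 53 mm across, 16 mm tall; a bystander. Origin: centre of its underside.
- flux_tin: round tin of jointing paste, 62 mm across, 34 mm tall; a bystander. Origin: centre of its underside.
- elbow_grey: grey plastic pipe elbow, 42x42x26 mm; a bystander. Origin: centre of its underside.
- pump_pliers: tongue-and-groove pliers with dipped grips lying flat, 213 mm long, 48 mm wide, 19 mm thick; a bystander. Origin: centre of its underside; long along its y.
Not all that is in view belongs to the job. Leave any green or pink look-alike of the wide_cap alone.

How it is judged:
By the outcome, as a careful person would: the job done as asked, in the order asked, and still so for the second after the job is handed in, while the arm keeps its last pose, push and grip.
It also fails if it takes over 38 s, if anything falls off the work surface, if the arm or the gripper's body presses on something with over 40 N, if the wrist force passes 120 N, or if a joint passes its speed limit or range.

## Robot

A 6-joint arm with a two-finger parallel gripper is mounted at the origin on the work surface; the furniture and walls round the work are solid. World frame = base frame: x ahead of the robot, y to its left, z up, the work surface at z = 0. Lengths are in m, angles in rad, forces in N, time in s.
With the tool pointing down it reaches from about 0.35 to 0.975 m from the base axis. Payload 4.9 kg.
Tool frame: the origin (TCP) lies at the very end of the fingers, on their centre line; the grasp point (between the pads) lies manip.grip_point_offset behind it (manip.grip_point_offset is the distance from the TCP to the grasp point, in m); z points along the fingers, y is the direction in which the jaws open and shut (so a half turn about z gives the same grasp; the last joint's range is limited). The gripper opens to 85 mm and grips with 20 to 120 N. Pads are 22 mm wide; open, the fingers measure 114 mm over their backs; the gripper's body (76 mm by 85 mm) begins 54 mm behind the grasp point. The pads swing forward as they close: fully open they stand 13 mm farther back than shut.
Start: joints at [1.179, 0.053, 1.613, -0, 1.476, -0.119], TCP at [0.168, 0.602, 0.231] pointing down, gripper open.
Joint ranges: [-3.01, 3.01], [-1.01, 2.22], [0.06, 2.58], [-1.02, 4.17], [0.09, 2.62], [-3.14, 3.14]. Speed limits (rad/s): [2.57, 2.57, 3.14, 3.14, 3.14, 3.14].

## Interface

Orientations are given as a unit quaternion [w, x, y, z].
In Python, from plant import status, grab_frame, camera_params, ticket, boxes_of, outline_of, manip gives the robot as it stands. The module is installed in compiled form; this text tells all that it offers.
- The arm moves only by the tool play_rows, never from a script. Its argument "deltas" is a list of rows, each a list of 2 entries, a list of its own where there are three numbers: the shift along the world's x, y, z in m, then the turn about the world's z in rad. A call has 1 to 5 rows; each row is the pose to reach, as a shift and turn from the pose commanded when the call began; what a row does not reach only later rows make up. A row lasts 1/8 s, in which the tool goes at most 62.5 mm and 10.7 degrees, less where a joint would pass 70% of its speed; a pose out of reach is approached as far as the arm can. A call with a gripper value outside its range is refused whole. "grip" is the opening, from -1 (shut) to 1 (fully open), set as the call begins (left out, the last holds). The fingers move at their own pace and stop on an object; the grip force is fixed at half the most. Time passes only in rows, so rows that repeat a pose let the fingers close. It gives the time, the measured TCP pose, the force and the opening at its end, in the units of the state.
- status.state(): the state, without advancing time (a new reading comes with each control period).
- grab_frame(name): name is "side" or "top"; returns (picture, depth): 480x640x3 uint8, blue, green, red; 480x640 float32, m along the optical axis (not along the pixel's ray), 0 where there is no reading.
- camera_params(name): a dict with "mtx" (3x3 intrinsics, pixels), "world_from_camera" (4x4, takes a point from camera to world coordinates). Camera axes: x right, y up, looking along -z (the intrinsics and any distortion apply to the point x, -y, -z); pixel columns grow to the right and rows downward; lengths in m; the calibration is good to about 2 mm. A picture is of the moment at which its call begins. camera_params takes no time and is no camera call.
- ticket.job_done(): hands the job in, once; it reports no verdict.
Trained networks look in the newest picture that a camera, given by its name, has taken for a name from the list of things; names that differ only in an ending like _2 or _b are one class to them, and where a whole thing is asked for, a point or a joint stands for the part that bears it (a point fixed in the world has none). Each returns a list of dicts, best first, with "confidence" (0 to 1); they miss things now and then, are a little off and sometimes report something else, mostly with a low value. They report only what shows in the picture. A call takes as long as a camera call. They do not tell look-alikes from the thing itself.
- boxes_of(camera, name): "box" ([left, top, right, bottom] in pixels, round what is visible of it).
- outline_of(camera, name): "region" (480x640 bool, what is visible of it) and "box" ([left, top, right, bottom] in pixels, round what is visible of it).
The state is a dict: "time": time; "joint_pos": joint angles; "joint_vel": joint speeds; "joint_efforts": joint torques, N m; "tool_pos": TCP position; "tool_rot": TCP orientation; "contact_force": force on the tool from outside, world axes, zero at the start; "ft_torque": the same for the moment, N m; "gripper_width": opening from 0.0 (shut) to 1.0 (fully open).
Only numpy, scipy, OpenCV 4.12 (cv2) and the standard library are available. Lean on these libraries where they do the work, as an engineer would, in place of code of your own. Each camera call takes 0.05 s, during which the arm holds its last target.

## Working session

There is one attempt and no reset: what is moved stays moved. The work goes in short steps, Python scripts to look and compute and a tool call to move; the robot and the scene stay as the last step left them, time stands still between calls to the robot, and variables do not carry over. Pictures are saved under pics/ and viewed, and the job is handed in when it is done.

Besides the shell and the picture viewer there is one more tool, called after "Call:" by a JSON object that holds its "op" and its "data". play_rows: Moves the arm, as the interface text tells. Its arguments: {"type":"object","properties":{"deltas":{"type":"array"},"grip":{"type":"number"}},"required":["deltas"]}

```bash
mkdir -p pics
cat > h.py <<'E'
import numpy as np, cv2
from plant import status, grab_frame, camera_params, ticket, boxes_of, outline_of, manip
def world(cam, d):
    P=camera_params(cam); K=np.array(P["mtx"]); T=np.array(P["world_from_camera"])
    v,u=np.mgrid[0:480,0:640]
    pts=np.stack([(u-K[0,2])/K[0,0]*d, -(v-K[1,2])/K[1,1]*d, -d],-1)
    return pts@T[:3,:3].T+T[:3,3]
E
python3 - <<'E'
from h import *
s=status.state(); print(s, manip.grip_point_offset)
for c in ("top","side"):
    im,d=grab_frame(c); cv2.imwrite(f"pics/{c}0.png",im); np.save(f"{c}0.npy",d)
    p=camera_params(c); print(c,p)
    for n in ("wide_cap","narrow_cap","cap_stand","open_riser","capped_riser"):
        for b in boxes_of(c,n)[:3]: print(c,n,np.round(b["box"]),round(b["confidence"],2))
print(status.state()["time"])
E
```

```text
{'time': 0.0, 'joint_pos': array([ 1.17900215e+00,  5.33299999e-02,  1.61432634e+00,  2.16895639e-05,
        1.47601003e+00, -1.18958334e-01]), 'joint_vel': array([ 0.00047394, -0.00279429,  0.00069767, -0.00050631,  0.00121857,
       -0.00230982]), 'joint_efforts': array([ 2.65446060e-04, -3.93687379e+01, -3.70172846e+01, -6.22465927e-05,
        7.20426717e-03,  4.79014631e-06]), 'tool_pos': array([0.16813766, 0.60129577, 0.23006036]), 'tool_rot': array([-2.72365275e-04,  1.35996150e-01,  9.90708823e-01, -1.00050474e-03]), 'contact_force': array([ 0.19892897,  0.18622537, -0.22317771]), 'ft_torque': array([-0.00600271, -0.00669013,  0.05191395]), 'gripper_width': 0.9986955145589962} 0.0187
top {'mtx': array([[563.64040923,   0.        , 313.84521223],
       [  0.        , 563.64040923, 240.47615425],
       [  0.        ,   0.        ,   1.        ]]), 'world_from_camera': array([[ 0.01375765,  0.99876281, -0.04778671,  0.52387086],
       [-0.99984582,  0.0132196 , -0.01155719, -0.03813276],
       [-0.01091117,  0.04793834,  0.9987907 ,  1.00785802],
       [ 0.        ,  0.  
[... 446 characters left out ...]
       , 454.77730189, 236.33649472],
       [  0.        ,   0.        ,   1.        ]]), 'world_from_camera': array([[-0.99879766,  0.02383471, -0.04283848,  0.54553963],
       [-0.04888584, -0.41899769,  0.90667034,  0.72631599],
       [ 0.003661  ,  0.90767441,  0.4196591 ,  0.43388791],
       [ 0.        ,  0.        ,  0.        ,  1.        ]])}
side wide_cap [286. 293. 310. 327.] 0.84
side wide_cap [340. 258. 370. 292.] 0.7
side wide_cap [330. 259. 349. 294.] 0.57
side narrow_cap [358. 299. 379. 338.] 0.6
side cap_stand [331. 294. 395. 380.] 0.77
side open_riser [365. 196. 387. 229.] 0.84
side capped_riser [360. 217. 387. 267.] 0.92
side capped_riser [260. 250. 283. 269.] 0.48
0.6
```

View pics/top0.png

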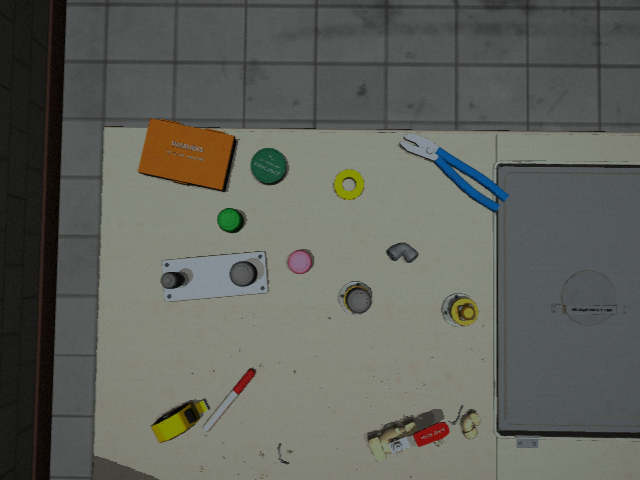

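View pics/side0.png

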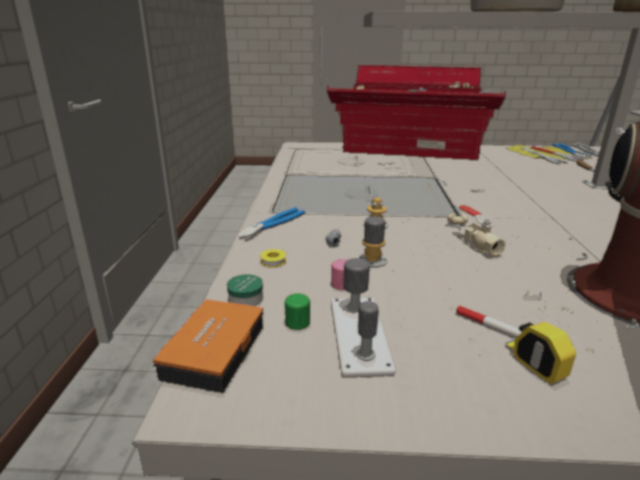

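The top view shows the wide cap on the stand's right peg at about (243,273). The narrow cap is at (173,281), the capped riser at (357,298) and the open riser at (460,310). Pink and green look-alikes sit near the stand.

Run:
```python
from h import *
def comp(c,lo,hi,xy,r):
    d=np.load(f"{c}0.npy"); w=world(c,d)
    m=(d>0)&(w[...,2]>lo)&(w[...,2]<hi)&(np.hypot(w[...,0]-xy[0],w[...,1]-xy[1])<r)
    p=w[m]
    if len(p)<5: print(c,"few",len(p)); return
    (cx,cy),rr=cv2.minEnclosingCircle(p[:,:2].astype(np.float32))
    mid=(p[:,:2].min(0)+p[:,:2].max(0))/2
    print(c,len(p),"mean",p.mean(0).round(4),"bbmid",mid.round(4),"ext",np.ptp(p[:,:2],axis=0).round(4),"z med",np.median(p[:,2]).round(4))
d=np.load("top0.npy"); w=world("top",d)
for n,(u,v) in dict(wide=(243,273),narrow=(173,281),capped=(358,300),open=(464,312),pink=(300,262)).items():
    print(n,w[v,u].round(4)); xy=w[v,u,:2]
    for c in("top","side"):
        zt=dict(wide=.096,narrow=.096,capped=.092,open=.0695,pink=.046)[n]
        comp(c,zt-.007,zt+.007,xy,.035)
    if n=="open": comp("top",.036,.053,xy,.04); comp("side",.036,.053,xy,.04)
K=camera_params("top")
```

```text
wide [0.5133 0.0866 0.094 ]
top 492 mean [0.5125 0.0891 0.0939] bbmid [0.5124 0.0894] ext [0.0407 0.0406] z med 0.094
side 303 mean [0.5133 0.0949 0.0939] bbmid [0.5134 0.0916] ext [0.0394 0.039 ] z med 0.0944
narrow [0.4989 0.1992 0.0972]
top 219 mean [0.5002 0.2081 0.0935] bbmid [0.5002 0.2087] ext [0.0261 0.0264] z med 0.0936
side 224 mean [0.5011 0.2134 0.0936] bbmid [0.5008 0.2116] ext [0.0255 0.0257] z med 0.0943
capped [ 0.4723 -0.1003  0.0919]
top 494 mean [ 0.4716 -0.1006  0.09  ] bbmid [ 0.4712 -0.1006] ext [0.0406 0.0391] z med 0.09
side 174 mean [ 0.4723 -0.095   0.0895] bbmid [ 0.4717 -0.0986] ext [0.0392 0.0395] z med 0.0902
open [ 0.4539 -0.2767  0.0706]
top 165 mean [ 0.4532 -0.2824  0.067 ] bbmid [ 0.4534 -0.2832] ext [0.0233 0.0236] z med 0.0668
side 44 mean [ 0.4535 -0.278   0.0662] bbmid [ 0.4536 -0.2815] ext [0.0232 0.0228] z med 0.066
top 376 mean [ 0.4538 -0.2802  0.045 ] bbmid [ 0.4528 -0.2829] ext [0.0462 0.0465] z med 0.045
side 139 mean [ 0.4542 -0.2723  0.0447] bbmid [ 0.4535 -0.2781] ext [0.0451 0.0413] z med 0.0449
pink [ 0.5328 -0.0039  0.0462]
top 444 mean [ 0.5336 -0.0021  0.0439] bbmid [ 0.5337 -0.0012] ext [0.0395 0.0396] z med 0.0439
side 138 mean [0.5409 0.0025 0.0439] bbmid [0.5403 0.0015] ext [0.0255 0.0411] z med 0.0444
```

Run:
```python
import cv2
im=cv2.imread("pics/top0.png")
a=cv2.resize(im[240:340,150:310],(800,500),interpolation=cv2.INTER_CUBIC); cv2.imwrite("pics/za.png",a)
a=cv2.resize(im[270:350,420:500],(560,560),interpolation=cv2.INTER_CUBIC); cv2.imwrite("pics/zb.png",a)
```

```text
(no output)
```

View pics/za.png

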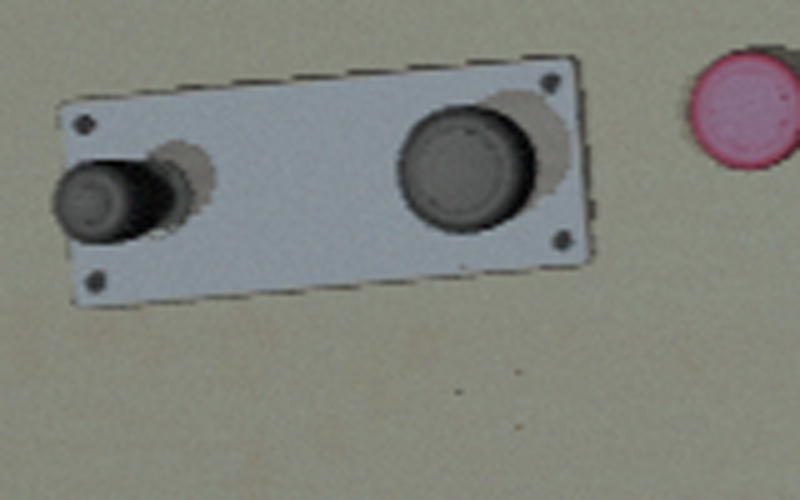

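View pics/zb.png

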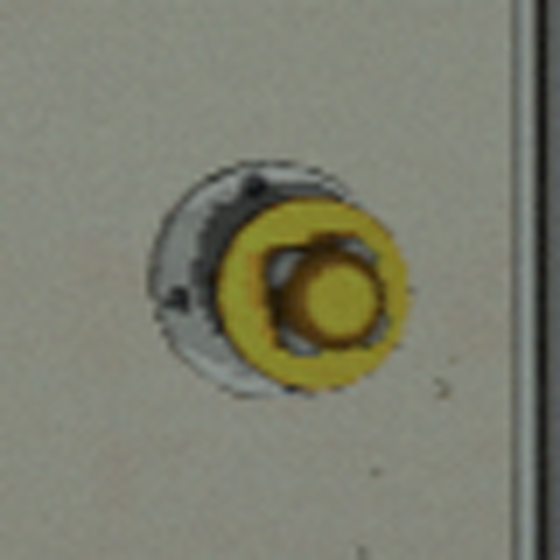

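Cap is at about (0.513, 0.090) and the open riser at about (0.4535, -0.2825). Moving over the cap.

Call:
{"op": "play_rows", "data": {"deltas": [[[0.034,-0.05,0],0],[[0.068,-0.1,0],0],[[0.102,-0.15,0],0],[[0.136,-0.2,0],0],[[0.17,-0.25,0],0]], "grip": 1}}

```text
time: 1.23
tool_pos: [0.3392, 0.3503, 0.2316]
tool_rot: [0.0, 0.136, 0.991, 0.0]
contact_force: [0.3, -0.1, -0.1]
gripper_width: 1.005
```

Call:
{"op": "play_rows", "data": {"deltas": [[[0.035,-0.051,0],0],[[0.07,-0.105,0],0],[[0.11,-0.16,0],0],[[0.145,-0.215,0],0],[[0.175,-0.261,0],0]]}}

```text
time: 1.85
tool_pos: [0.513, 0.091, 0.2318]
tool_rot: [0.001, 0.136, 0.991, 0.0]
contact_force: [-0.0, 0.7, 0.1]
gripper_width: 0.997
```

Call:
{"op": "play_rows", "data": {"deltas": [[[0,0,0],0],[[0,0,0],0],[[0,0,0],0]]}}

```text
time: 2.22
tool_pos: [0.5115, 0.0941, 0.2313]
tool_rot: [-0.0, 0.135, 0.991, 0.0]
contact_force: [-0.4, 0.8, -0.4]
gripper_width: 0.998
```

Run:
```python
from h import *
print(status.state()["tool_pos"])
im,d=grab_frame("top"); cv2.imwrite("pics/t1.png",cv2.resize(im[180:380,100:400],(780,520)))
print(status.state()["tool_pos"])
im,d=grab_frame("side"); cv2.imwrite("pics/s1.png",cv2.resize(im[150:400,230:480],(600,600)))
print(status.state()["tool_pos"],status.state()["joint_pos"])
```

```text
[0.51150939 0.09405415 0.23129776]
[0.51149659 0.0941249  0.23135035]
[0.51153134 0.0941156  0.23138871] [ 3.87531819e-02 -2.01593398e-01  1.85362642e+00  9.48829645e-05
  1.48938358e+00 -1.26141071e+00]
```

View pics/t1.png

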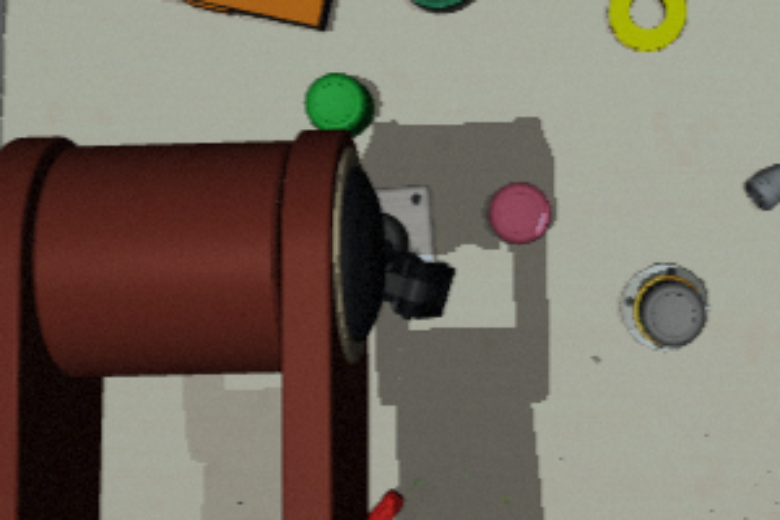

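View pics/s1.png

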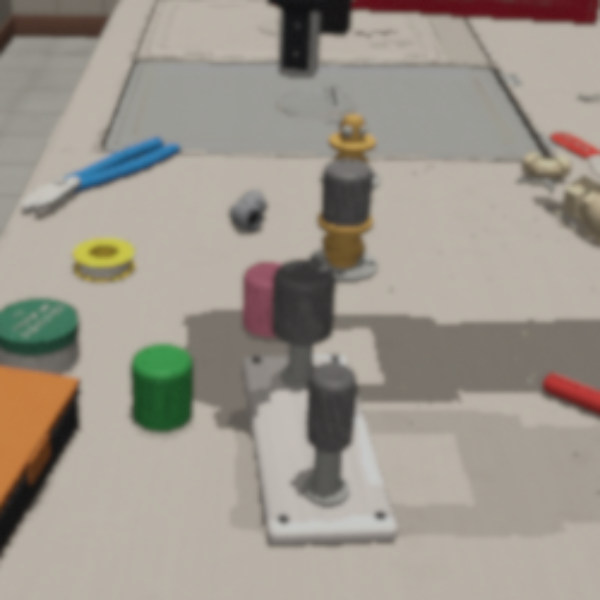

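Run:
```python
from h import *
for c in ("side","top"):
    im,d=grab_frame(c); w=world(c,d)
    for lo,hi in ((.2,.25),(.25,.262),(.262,.275)):
        m=(d>0)&(w[...,2]>lo)&(w[...,2]<hi)&(abs(w[...,0]-.51)<.05)&(abs(w[...,1]-.09)<.08)
        p=w[m]
        if len(p): print(c,lo,len(p),p.min(0).round(4),p.max(0).round(4),np.median(p,axis=0).round(4))
    if c=="side":
        q=w[m|((d>0)&(w[...,2]>.2)&(w[...,2]<.28)&(abs(w[...,0]-.51)<.05)&(abs(w[...,1]-.09)<.08))]
        # split near/far finger
        for n,s in (("near",q[:,1]>.09),("far",q[:,1]<.09)):
            if s.sum(): print(n,s.sum(),q[s].min(0).round(4),q[s].max(0).round(4))
```

```text
side 0.2 107 [0.4889 0.0483 0.2435] [0.535  0.1451 0.25  ] [0.5165 0.1385 0.2468]
side 0.25 241 [0.4891 0.0489 0.2503] [0.5354 0.1505 0.262 ] [0.5166 0.1405 0.2562]
side 0.262 277 [0.4887 0.0488 0.262 ] [0.5358 0.1513 0.2749] [0.5184 0.1424 0.2687]
near 433 [0.5131 0.1356 0.2435] [0.5359 0.1513 0.2799]
far 293 [0.4887 0.0483 0.2441] [0.5076 0.058  0.2799]
```

Call:
{"op": "play_rows", "data": {"deltas": [[[0.0015,-0.004,-0.03],0],[[0.0015,-0.004,-0.07],0],[[0.0015,-0.004,-0.11],0],[[0.0015,-0.004,-0.145],0],[[0.0015,-0.004,-0.167],0]]}}

```text
time: 3.05
tool_pos: [0.5122, 0.0894, 0.0622]
tool_rot: [-0.001, 0.135, 0.991, -0.0]
contact_force: [0.1, 0.7, 0.1]
gripper_width: 1.001
```

Call:
{"op": "play_rows", "data": {"deltas": [[[0,0,0],0],[[0,0,0],0],[[0,0,0],0]]}}

```text
time: 3.42
tool_pos: [0.5147, 0.0891, 0.066]
tool_rot: [0.001, 0.136, 0.991, 0.0]
contact_force: [-0.0, 0.1, 0.5]
gripper_width: 0.998
```

Call:
{"op": "play_rows", "data": {"deltas": [[[0,0,0],0],[[0,0,0],0],[[0,0,0],0],[[0,0,0],0],[[0,0,0],0]], "grip": -1}}

```text
time: 4.05
tool_pos: [0.5141, 0.089, 0.0649]
tool_rot: [0.001, 0.136, 0.991, 0.0]
contact_force: [-0.0, 1.1, 4.2]
gripper_width: 0.464
```

Call:
{"op": "play_rows", "data": {"deltas": [[[0,0,0],0],[[0,0,0],0],[[0,0,0],0],[[0,0,0],0]]}}

```text
time: 4.55
tool_pos: [0.5141, 0.089, 0.0649]
tool_rot: [0.001, 0.136, 0.991, 0.0]
contact_force: [-0.0, 0.8, 5.4]
gripper_width: 0.466
```

Run:
```python
from h import *
im,d=grab_frame("side"); cv2.imwrite("pics/s2.png",cv2.resize(im[200:400,280:440],(640,800)[:2] if 0 else (480,600)))
print(status.state()["tool_pos"],status.state()["contact_force"])
```

```text
[0.51407924 0.08901521 0.0649361 ] [-0.61367287  0.35289278  6.15233037]
```

View pics/s2.png

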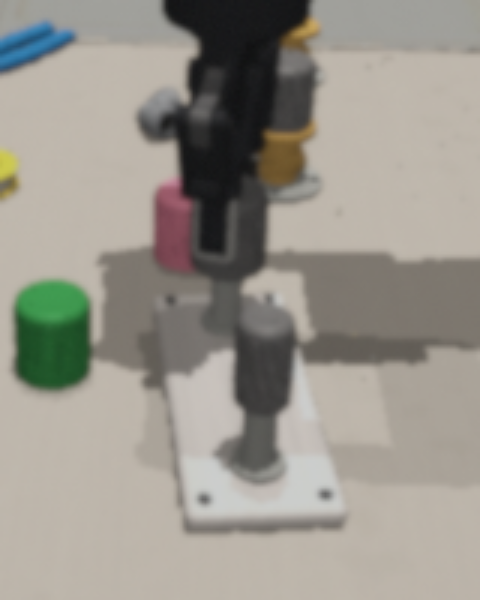

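Call:
{"op": "play_rows", "data": {"deltas": [[[0,0,0.01],0],[[0,0,0.03],0],[[0,0,0.06],0],[[0,0,0.09],0],[[0,0,0.1],0]]}}

```text
time: 5.22
tool_pos: [0.5143, 0.0889, 0.1662]
tool_rot: [0.001, 0.136, 0.991, 0.0]
contact_force: [-0.1, 0.2, -1.1]
gripper_width: 0.46
```

Call:
{"op": "play_rows", "data": {"deltas": [[[0,0,0],0],[[0,0,0],0]]}}

```text
time: 5.48
tool_pos: [0.5125, 0.0889, 0.1625]
tool_rot: [-0.002, 0.136, 0.991, -0.0]
contact_force: [-0.3, -0.3, -1.4]
gripper_width: 0.467
```

Call:
{"op": "play_rows", "data": {"deltas": [[[-0.005,-0.03,0],0],[[-0.012,-0.075,0],0],[[-0.02,-0.125,0],0],[[-0.028,-0.175,0],0],[[-0.032,-0.2,0],0]]}}

```text
time: 6.1
tool_pos: [0.4801, -0.1129, 0.1626]
tool_rot: [-0.001, 0.137, 0.991, 0.0]
contact_force: [0.6, -0.2, -0.4]
gripper_width: 0.467
```

Call:
{"op": "play_rows", "data": {"deltas": [[[-0.006,-0.04,0],0],[[-0.013,-0.08,0],0],[[-0.02,-0.12,0],0],[[-0.025,-0.155,0],0],[[-0.0275,-0.1725,0],0]]}}

```text
time: 6.72
tool_pos: [0.453, -0.2845, 0.1627]
tool_rot: [-0.001, 0.137, 0.991, 0.001]
contact_force: [0.3, -1.0, -0.3]
gripper_width: 0.463
```

Call:
{"op": "play_rows", "data": {"deltas": [[[0,0,0],0],[[0,0,0],0],[[0,0,0],0]]}}

```text
time: 7.1
tool_pos: [0.4543, -0.2825, 0.1642]
tool_rot: [-0.0, 0.135, 0.991, 0.0]
contact_force: [0.5, -0.3, -0.2]
gripper_width: 0.46
```

```bash
cat > m.py <<'E'
from h import *
s=status.state(); print(s["time"],s["tool_pos"].round(4),s["contact_force"].round(2),s["ft_torque"].round(3))
import sys
t=sys.argv[1]
for c in("side","top"):
    im,d=grab_frame(c); np.save(f"{c}{t}.npy",d); cv2.imwrite(f"pics/{c}{t}.png",im)
im=cv2.imread(f"pics/side{t}.png"); cv2.imwrite(f"pics/sz{t}.png",cv2.resize(im[130:270,320:440],(600,700)[:1]+(600,)) )
im=cv2.imread(f"pics/top{t}.png"); cv2.imwrite(f"pics/tz{t}.png",cv2.resize(im[230:380,300:500],(800,600)))
E
python3 m.py 3
```

```text
7.1 [ 0.4543 -0.2825  0.1642] [ 0.52 -0.34 -0.2 ] [0.014 0.001 0.016]
```

View pics/sz3.png

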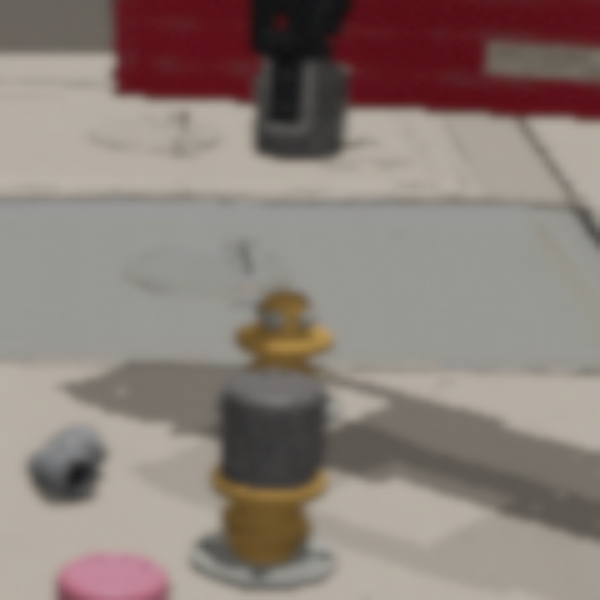

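View pics/tz3.png

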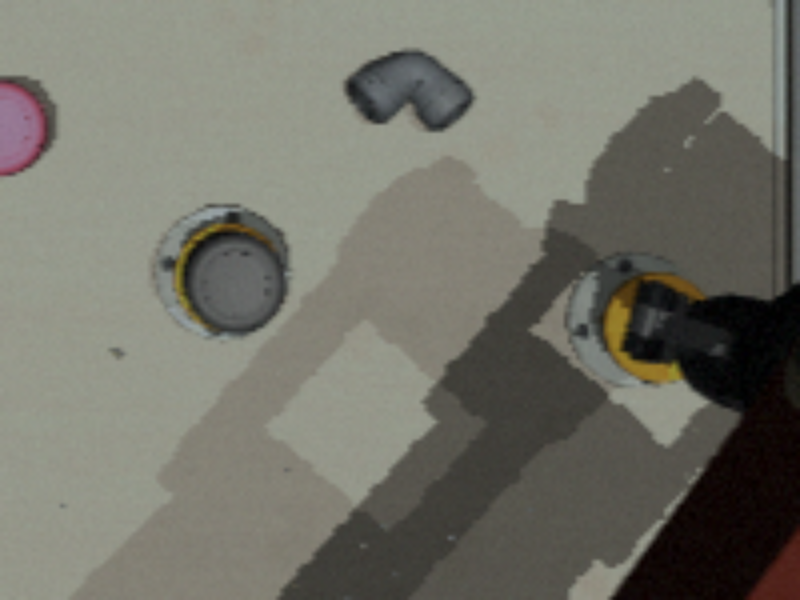

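```bash
cat > c.py <<'E'
from h import *
import sys
from scipy.optimize import least_squares
t=sys.argv[1]; lo,hi=float(sys.argv[2]),float(sys.argv[3])
def fit(p,R):
    f=lambda c:np.hypot(p[:,0]-c[0],p[:,1]-c[1])-R
    r=least_squares(f,[.4535,-.2825+0.0],loss="soft_l1",f_scale=.001); return r.x.round(4),np.abs(r.fun).mean().round(5)
d=np.load(f"side{t}.npy"); w=world("side",d)
near=(d>0)&(np.hypot(w[...,0]-.4535,w[...,1]+.2825)<.04)
m=near&(w[...,2]>lo)&(w[...,2]<hi); p=w[m]; print("cap",len(p),p.min(0).round(4),p.max(0).round(4),fit(p,.0205))
d0=np.load("side0.npy"); w0=world("side",d0)
n0=(d0>0)&(np.hypot(w0[...,0]-.4535,w0[...,1]+.2825)<.04)
m=n0&(w0[...,2]>.036)&(w0[...,2]<.042); q=w0[m]; print("collar",len(q),q.min(0).round(4),q.max(0).round(4),fit(q,.0235) if len(q)>5 else 0)
m=n0&(w0[...,2]>.047)&(w0[...,2]<.0625); q=w0[m]; print("stub",len(q),q.min(0).round(4),q.max(0).round(4),fit(q,.0125))
mm=near&(w[...,2]>.1)&(w[...,2]<.2); print("lowest cap z",np.percentile(w[mm][:,2],[0,2]).round(4))
E
python3 c.py 3 .147 .16
```

```text
cap 88 [ 0.4346 -0.2775  0.1485] [ 0.4729 -0.2605  0.1599] (array([ 0.4533, -0.283 ]), np.float64(0.00105))
collar 26 [ 0.4314 -0.2776  0.0384] [ 0.4758 -0.2574  0.0419] (array([ 0.453 , -0.2843]), np.float64(0.00113))
stub 70 [ 0.4394 -0.2862  0.0471] [ 0.467  -0.2616  0.0623] (array([ 0.453 , -0.2829]), np.float64(0.00141))
lowest cap z [0.1485 0.1496]
```

Call:
{"op": "play_rows", "data": {"deltas": [[[-0.0005,0,-0.02],0],[[-0.0005,0,-0.045],0],[[-0.0005,0,-0.06],0],[[-0.0005,0,-0.069],0],[[-0.0005,0,-0.069],0]]}}

```text
time: 7.82
tool_pos: [0.4532, -0.2833, 0.0945]
tool_rot: [-0.001, 0.136, 0.991, 0.0]
contact_force: [-0.4, -0.8, -1.5]
gripper_width: 0.463
```

Call:
{"op": "play_rows", "data": {"deltas": [[[0,0,0],0],[[0,0,0],0]]}}

```text
time: 8.07
tool_pos: [0.4541, -0.284, 0.0963]
tool_rot: [0.001, 0.136, 0.991, -0.0]
contact_force: [0.0, -0.0, -1.0]
gripper_width: 0.466
```

```bash
python3 m.py 4; python3 c.py 4 .076 .088
```

```text
8.075 [ 0.4541 -0.284   0.0963] [ 0.04 -0.04 -1.03] [0.012 0.003 0.03 ]
cap 55 [ 0.4344 -0.28    0.0795] [ 0.4735 -0.2605  0.0879] (array([ 0.4532, -0.2853]), np.float64(0.00142))
collar 26 [ 0.4314 -0.2776  0.0384] [ 0.4758 -0.2574  0.0419] (array([ 0.453 , -0.2843]), np.float64(0.00113))
stub 70 [ 0.4394 -0.2862  0.0471] [ 0.467  -0.2616  0.0623] (array([ 0.453 , -0.2829]), np.float64(0.00141))
lowest cap z [0.1    0.1018]
```

View pics/sz4.png

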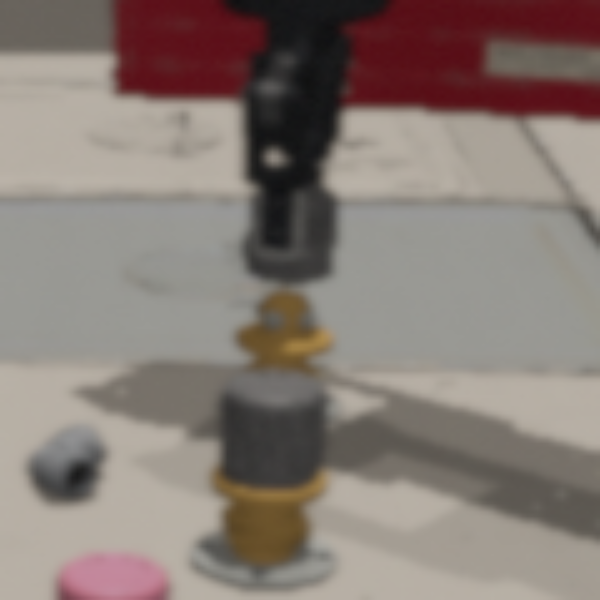

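Call:
{"op": "play_rows", "data": {"deltas": [[[-0.0005,0.001,-0.005],0],[[-0.0005,0.001,-0.01],0],[[-0.0005,0.001,-0.014],0],[[-0.0005,0.001,-0.017],0],[[-0.0005,0.001,-0.017],0]]}}

```text
time: 8.8
tool_pos: [0.4529, -0.2825, 0.0779]
tool_rot: [-0.0, 0.136, 0.991, 0.0]
contact_force: [0.5, 0.3, -1.2]
gripper_width: 0.459
```

Call:
{"op": "play_rows", "data": {"deltas": [[[0,0,0],0],[[0,0,0],0]]}}

```text
time: 9.05
tool_pos: [0.4531, -0.2827, 0.0785]
tool_rot: [0.0, 0.136, 0.991, -0.0]
contact_force: [-0.7, 0.4, 0.5]
gripper_width: 0.464
```

Call:
{"op": "play_rows", "data": {"deltas": [[[0,0,-0.001],0],[[0,0,-0.002],0],[[0,0,-0.003],0],[[0,0,-0.004],0],[[0,0,-0.004],0]]}}

```text
time: 9.68
tool_pos: [0.454, -0.2831, 0.0756]
tool_rot: [0.001, 0.136, 0.991, -0.0]
contact_force: [0.7, 1.2, 4.7]
gripper_width: 0.463
```

Call:
{"op": "play_rows", "data": {"deltas": [[[0,0,-0.001],0],[[0,0,-0.002],0],[[0,0,-0.003],0],[[0,0,-0.004],0],[[0,0,-0.004],0]]}}

```text
time: 10.3
tool_pos: [0.4541, -0.2833, 0.072]
tool_rot: [0.001, 0.136, 0.991, -0.001]
contact_force: [0.7, 0.1, 4.4]
gripper_width: 0.467
```

Call:
{"op": "play_rows", "data": {"deltas": [[[0,0,-0.001],0],[[0,0,-0.002],0],[[0,0,-0.003],0],[[0,0,-0.003],0]]}}

```text
time: 10.8
tool_pos: [0.453, -0.2827, 0.0662]
tool_rot: [0.0, 0.136, 0.991, -0.0]
contact_force: [6.5, -3.2, -4.4]
gripper_width: 0.464
```

Call:
{"op": "play_rows", "data": {"deltas": [[[0,0,-0.001],0],[[0,0,-0.002],0],[[0,0,-0.003],0],[[0,0,-0.003],0]]}}

```text
time: 11.3
tool_pos: [0.4527, -0.2824, 0.0629]
tool_rot: [-0.0, 0.136, 0.991, 0.0]
contact_force: [4.9, -3.9, -3.0]
gripper_width: 0.467
```

The force has flipped negative, so the click happened and the balls are drawing the cap down. Pressing on in small steps.

Call:
{"op": "play_rows", "data": {"deltas": [[[0.0004,-0.0003,-0.0005],0],[[0.0004,-0.0003,-0.001],0],[[0.0004,-0.0003,-0.001],0]]}}

```text
time: 11.68
tool_pos: [0.4529, -0.2826, 0.0626]
tool_rot: [-0.001, 0.136, 0.991, 0.0]
contact_force: [3.1, -0.9, -3.1]
gripper_width: 0.461
```

Call:
{"op": "play_rows", "data": {"deltas": [[[0,0,-0.0005],0],[[0,0,-0.001],0],[[0,0,-0.001],0]]}}

```text
time: 12.05
tool_pos: [0.4531, -0.2827, 0.0622]
tool_rot: [-0.0, 0.136, 0.991, 0.0]
contact_force: [1.1, -1.8, -1.0]
gripper_width: 0.462
```

Call:
{"op": "play_rows", "data": {"deltas": [[[0,0,-0.0005],0],[[0,0,-0.001],0],[[0,0,-0.001],0]]}}

```text
time: 12.42
tool_pos: [0.4532, -0.2827, 0.0612]
tool_rot: [-0.0, 0.136, 0.991, 0.0]
contact_force: [-0.3, -0.3, -0.3]
gripper_width: 0.464
```

Call:
{"op": "play_rows", "data": {"deltas": [[[0,0,-0.0005],0],[[0,0,-0.001],0],[[0,0,-0.001],0]]}}

```text
time: 12.8
tool_pos: [0.4533, -0.2828, 0.0611]
tool_rot: [-0.0, 0.136, 0.991, 0.0]
contact_force: [-3.0, 2.4, 5.2]
gripper_width: 0.464
```

Call:
{"op": "play_rows", "data": {"deltas": [[[-0.0002,0.0001,-0.0005],0],[[-0.0002,0.0001,-0.0008],0],[[-0.0002,0.0001,-0.0008],0]]}}

```text
time: 13.18
tool_pos: [0.4533, -0.2828, 0.061]
tool_rot: [-0.0, 0.136, 0.991, 0.0]
contact_force: [-4.0, 2.8, 9.7]
gripper_width: 0.46
```

```bash
python3 m.py 5
python3 - <<'E'
from h import *
import time
print(status.state()["contact_force"],status.state()["tool_pos"])
d=np.load("side5.npy");w=world("side",d)
im=cv2.imread("pics/side5.png"); cv2.imwrite("pics/sy5.png",cv2.resize(im[170:280,330:430],(600,660)[:1]+(600,),interpolation=cv2.INTER_CUBIC))
E
```

```text
13.175 [ 0.4533 -0.2828  0.061 ] [-4.01  2.8   9.69] [0.628 0.635 0.033]
[-4.00635074  3.79768305  9.1338666 ] [ 0.45335102 -0.28279505  0.06102739]
```

View pics/sy5.png

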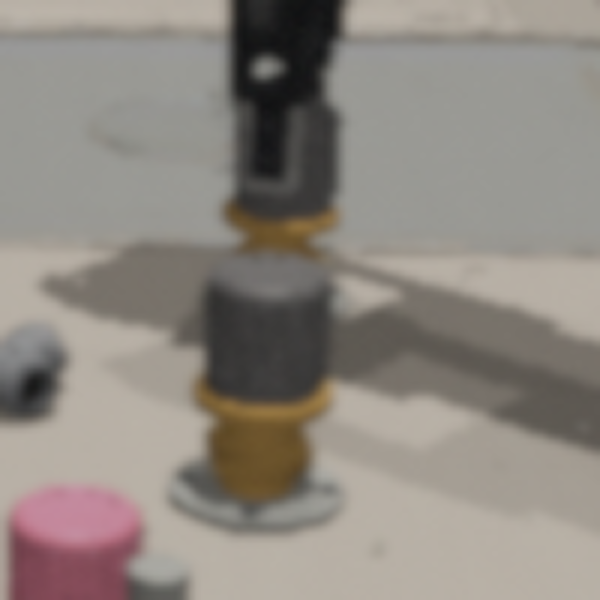

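Call:
{"op": "play_rows", "data": {"deltas": [[[-0.0003,0.0002,-0.0001],0],[[-0.0003,0.0002,-0.0002],0],[[-0.0003,0.0002,-0.0002],0],[[-0.0003,0.0002,-0.0002],0]]}}

```text
time: 13.78
tool_pos: [0.4533, -0.2827, 0.061]
tool_rot: [0.0, 0.136, 0.991, 0.0]
contact_force: [-3.7, 2.4, 9.2]
gripper_width: 0.463
```

Call:
{"op": "play_rows", "data": {"deltas": [[[0,0,0],0],[[0,0,0],0],[[0,0,0],0],[[0,0,0],0]]}}

```text
time: 14.28
tool_pos: [0.4533, -0.2828, 0.061]
tool_rot: [0.0, 0.136, 0.991, 0.0]
contact_force: [-2.0, 1.9, 10.2]
gripper_width: 0.465
```

```bash
python3 m.py 6
python3 - <<'E'
from h import *
for i in range(4):
    grab_frame("top"); s=status.state(); print(s["contact_force"].round(2),s["ft_torque"].round(2),s["tool_pos"].round(5))
for t in ("0","6"):
    d=np.load(f"side{t}.npy");w=world("side",d)
    for n,xy in (("capped",(.4715,-.1)),("open",(.4533,-.2828))):
        m=(d>0)&(np.hypot(w[...,0]-xy[0],w[...,1]-xy[1])<.03)
        # vertical profile along the axis column: y of surface by z
        p=w[m]; 
        for z in np.arange(.036,.066,.003):
            q=p[abs(p[:,2]-z)<.0015]
            if len(q): print(t,n,z.round(3),len(q),(q[:,1].max()-xy[1]).round(4),np.ptp(q[:,0]).round(4))
E
```

```text
14.275 [ 0.4533 -0.2828  0.061 ] [-1.98  1.94 10.18] [0.678 0.563 0.08 ]
[-2.97  1.37 10.83] [0.62 0.54 0.08] [ 0.45333 -0.28278  0.06103]
[-3.37  1.93 10.37] [ 0.65  0.53 -0.01] [ 0.45333 -0.28278  0.06104]
[-3.15  3.07  9.92] [0.68 0.51 0.04] [ 0.45332 -0.28278  0.06102]
[-3.94  2.49  9.27] [0.6  0.53 0.09] [ 0.45333 -0.28278  0.06105]
0 capped 0.039 19 0.0232 0.0373
0 capped 0.042 34 0.023 0.0455
0 capped 0.045 54 0.0258 0.0457
0 capped 0.048 27 0.0233 0.0374
0 capped 0.051 27 0.0206 0.0397
0 capped 0.054 29 0.0227 0.0391
0 capped 0.057 33 0.0209 0.0391
0 capped 0.06 26 0.0221 0.0369
0 capped 0.063 34 0.0228 0.039
0 capped 0.066 25 0.021 0.0389
0 open 0.036 1 0.0137 0.0
0 open 0.039 17 0.0222 0.0421
0 open 0.042 22 0.0254 0.0442
0 open 0.045 73 0.0253 0.0451
0 open 0.048 16 0.0212 0.028
0 open 0.051 10 0.0128 0.021
0 open 0.054 14 0.0136 0.0251
0 open 0.057 16 0.0142 0.0276
0 open 0.06 17 0.0123 0.0251
0 open 0.063 15 0.0128 0.0231
0 open 0.066 17 0.0115 0.021
6 capped 0.039 16 0.0238 0.037
6 capped 0.042 34 0.0253 0.0455
6 capped 0.045 59 0.0234 0.0457
6 capped 0.048 26 0.0218 0.0373
6 capped 0.051 30 0.0214 0.0397
6 capped 0.054 24 0.0209 0.0394
6 capped 0.057 35 0.0243 0.0394
6 capped 0.06 26 0.0215 0.0389
6 capped 0.063 30 0.0219 0.0388
6 capped 0.066 30 0.0217 0.039
6 open 0.036 1 0.0153 0.0
6 open 0.039 15 0.022 0.0422
6 open 0.042 24 0.0234 0.0442
6 open 0.045 38 0.0231 0.0447
6 open 0.048 18 0.0212 0.0371
6 open 0.051 21 0.0218 0.0364
6 open 0.054 20 0.0222 0.0398
6 open 0.057 19 0.0238 0.0395
6 open 0.06 17 0.0228 0.0396
6 open 0.063 16 0.0264 0.0395
6 open 0.066 21 0.0292 0.0367
```

View pics/top6.png

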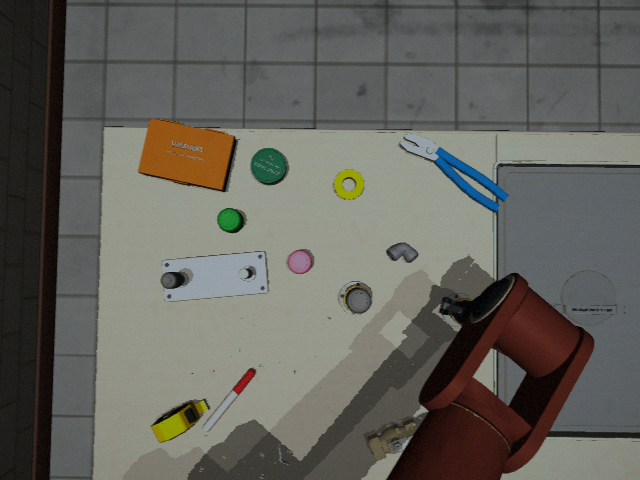

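The right peg at (248,272) is empty. The narrow cap at (172,280) and the bystanders haven't moved. The cap and collar show the same profile as the capped riser, with the force steady at about 10 N.

```bash
python3 -c "
from plant import ticket,status
print(status.state()['contact_force']); print(ticket.job_done())"
```

```text
[-3.94394503  2.49188116  9.26742517]
the job is handed in; nothing more can be done
None
```

The wide cap is pressed home on the open riser, and I handed the job in at about 14.5 s with the gripper still holding it and pressing down.

- **Click:** I lifted the cap straight up off its peg and lowered it over the stub. The vertical force rose to about 5 N, then flipped to about −4 N as the balls snapped over the lip.
- **Fully home:** I kept lowering it until the height stopped changing, at a TCP height of 0.0610 m. That is within about 0.5 mm of the height I had estimated for fully home. In the side camera's depth data, the cap meets the collar without a gap, like the cap on the riser beside it.
- **Final force:** The last downward readings were 9.3 to 10.8 N, with 9.3 N at hand-in. A sideways force of about 4 to 5 N remained; my last small sideways correction did not clearly reduce it.
- **Everything else:** In the last top picture, the narrow cap, the look-alikes and the loose things nearby appear where they were. The arm hides part of the clutter at the bottom of that picture, so I could not check it there.

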